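# Sort lifting studs on the thread gauges and switch on the holding magnet

### The arm

A 6-joint arm with a two-finger parallel gripper is mounted at the origin on the work surface. World frame = base frame: x ahead of the robot, y to its left, z up, the work surface at z = 0. Lengths are in mm, angles in degrees, forces in N, time in s.
With the tool pointing down it reaches from about 350 to 725 mm from the base axis. Payload 6 kg.
Tool frame: the origin (TCP) lies at the very end of the fingers, on their centre line; the grasp point (between the pads) lies 19 mm behind it; z points along the fingers, y is the line along which they close (so a half turn about z gives the same grasp; the last joint's range is limited). The gripper opens to 85 mm and grips with 20 to 120 N. Pads are 22 mm wide; open, the fingers measure 114 mm over their backs; the gripper's body (76 mm by 85 mm) begins 54 mm behind the grasp point. The pads swing forward as they close: fully open they stand 13 mm farther back than shut.
Start: joints at [87.588, 2.303, 4.859, 0, -92.561, -19.12], TCP at [220.183, 558.116, 231.261] pointing down, gripper open.
Joint ranges: [-146.85, 146.85], [-73.84, 115.35], [-62.03, 85.46], [-188.31, 113.3], [-161.28, -10.13], [-171.36, 171.36]. Speed limits (degrees/s): [147.25, 147.25, 172.46, 180, 180, 180].

### API

Orientations are given as a 3x3 rotation matrix whose columns are the frame's x, y, z axes.
In Python, from bench import monitor, eyes, hand_in gives the robot as it stands.
- The arm moves only by the tool jog_arm, never from a script. Its argument "deltas" is a list of rows, each a list of 7 numbers: the turn, a rotation vector about the world's x, y, z in degrees, then the shift along the world's x, y, z in mm, then the opening, from 0 (shut) to 1 (fully open). In form: [[rx, ry, rz, tx, ty, tz, hand], ...]. A call has 1 to 12 rows; each row is the pose to reach, as a shift and turn from the pose commanded when the call began; what a row does not reach only later rows make up. A row lasts 1/8 s, in which the tool goes at most 62.5 mm and 10.7 degrees, less where a joint would pass 70% of its speed; a pose out of reach is approached as far as the arm can. A call with a gripper value outside its range is refused whole. The fingers move at their own pace and stop on an object; the grip force is fixed at half the most. Time passes only in rows, so rows that repeat a pose let the fingers close. It gives the time, the measured TCP pose, the force, the opening and the grip force at its end, in the units of the state.
- monitor.read_state(): the state, without advancing time (a new reading comes with each control period).
- eyes.grab_frame(name): name is "side" or "top"; returns the picture (480x640x3 uint8, red, green, blue); there is no depth.
- eyes.get_calibration(name): a dict with "fx", "fy", "cx", "cy" (pixels), "world_to_cam" (4x4, takes a point from world to camera coordinates). Camera axes: x right, y down, z forward; pixel columns grow to the right and rows downward; lengths in mm; the calibration is good to about 2 mm. A picture is of the moment at which its call begins. get_calibration takes no time and is no camera call.
- hand_in(): hands the job in; it is judged then, once.
The state is a dict: "time_s": time; "joints": joint angles; "joint_velocities": joint speeds; "joint_efforts": joint torques, N m; "tcp_pos": TCP position; "orientation": TCP orientation; "wrist_force": force on the tool from outside, world axes, zero at the start; "moment": the same for the moment, N m; "gripper_width": opening from 0.0 (shut) to 1.0 (fully open); "grasp_force": force on a finger pad.
Only numpy, scipy, OpenCV 4.12 (cv2) and the standard library are available. Lean on these libraries where they do the work, as an engineer would, in place of code of your own. Each camera call takes 0.05 s, during which the arm holds its last target. There are 200 camera calls.

### The job

Sort the loose steel lifting studs by thread pitch: lay each one in the gauge plate that its thread matches (coarse threads on the blue plate, fine threads on the yellow one), so that its crests drop between the ribs and its square collar lies flat in the channel. When all are seated, slide the orange dust cover fully open on the controller, push the red magnet button all the way down, and slide the cover fully shut again. Leave the tools, stone chips, tape measure and can where they are, and see that every stud is still seated at the end.

Things in the scene. Friction and masses are not known exactly. Their poses are not given: they have to be found in the camera images.
- stud_1_mid (a point): centre of a loose steel double-ended stud lying along its x, COARSE 13 mm pitch: 3 crests (3 mm wide) each side, 23.5, 36.5, 49.5 mm from the centre. 118 mm long; thread 24 mm outside, 15 mm core; plain square collar in the middle to grip (26 x 26, 34 mm long). Centre is 13 mm above what the collar rests on. Same either way round and on any flat; 0.2-0.4 kg; starts on the table before the plates. May be absent.
- stud_2_mid (a point): centre of a loose steel double-ended stud lying along its x, COARSE 13 mm pitch: 3 crests (3 mm wide) each side, 23.5, 36.5, 49.5 mm from the centre. 118 mm long; thread 24 mm outside, 15 mm core; plain square collar in the middle to grip (26 x 26, 34 mm long). Centre is 13 mm above what the collar rests on. Same either way round and on any flat; 0.2-0.4 kg; starts on the table before the plates. May be absent.
- stud_3_mid (a point): centre of a loose steel double-ended stud lying along its x, COARSE 13 mm pitch: 3 crests (3 mm wide) each side, 23.5, 36.5, 49.5 mm from the centre. 118 mm long; thread 24 mm outside, 15 mm core; plain square collar in the middle to grip (26 x 26, 34 mm long). Centre is 13 mm above what the collar rests on. Same either way round and on any flat; 0.2-0.4 kg; starts on the table before the plates. May be absent.
- stud_4_mid (a point): centre of a loose steel double-ended stud lying along its x, FINE 8 mm pitch: 5 crests (2 mm wide) each side, 22, 30, 38, 46, 54 mm from the centre. 118 mm long; thread 24 mm outside, 15 mm core; plain square collar in the middle to grip (26 x 26, 34 mm long). Centre is 13 mm above what the collar rests on. Same either way round and on any flat; 0.2-0.4 kg; starts on the table before the plates. May be absent.
- stud_5_mid (a point): centre of a loose steel double-ended stud lying along its x, FINE 8 mm pitch: 5 crests (2 mm wide) each side, 22, 30, 38, 46, 54 mm from the centre. 118 mm long; thread 24 mm outside, 15 mm core; plain square collar in the middle to grip (26 x 26, 34 mm long). Centre is 13 mm above what the collar rests on. Same either way round and on any flat; 0.2-0.4 kg; starts on the table before the plates. May be absent.
- stud_6_mid (a point): centre of a loose steel double-ended stud lying along its x, FINE 8 mm pitch: 5 crests (2 mm wide) each side, 22, 30, 38, 46, 54 mm from the centre. 118 mm long; thread 24 mm outside, 15 mm core; plain square collar in the middle to grip (26 x 26, 34 mm long). Centre is 13 mm above what the collar rests on. Same either way round and on any flat; 0.2-0.4 kg; starts on the table before the plates. May be absent.
- gauge_coarse: coarse thread gauge: blue plate fixed on the table, 134 (x) x 220 (y) x 6 mm thick, origin under its middle. Steel ribs 5 mm high on it run along y, 4 mm wide, centred 30, 43, 56 mm either side of the middle; the flat channel between takes stud collars. Room for three studs, 70 mm apart, anywhere along y. A stud of wrong pitch, or over about 2 mm off-centre, rides 4 mm high on the ribs.
- gauge_coarse_seat (a point): point over the middle of the coarse gauge plate, 13 mm above its channel floor (19 mm above the table), axes as the plate's: a seated coarse stud lies along this x axis, its centre at x = 0, z = 0 and any y within 100 mm.
- gauge_fine: fine thread gauge: yellow plate fixed on the table, 134 (x) x 220 (y) x 6 mm thick, origin under its middle. Steel ribs 5 mm high on it run along y, 2.2 mm wide, centred 26, 34, 42, 50, 58 mm either side of the middle; the flat channel between takes stud collars. Room for three studs, 70 mm apart, anywhere along y. A stud of wrong pitch, or over about 2 mm off-centre, rides 4 mm high on the ribs.
- gauge_fine_seat (a point): point over the middle of the fine gauge plate, 13 mm above its channel floor (19 mm above the table), axes as the plate's: a seated fine stud lies along this x axis, its centre at x = 0, z = 0 and any y within 100 mm.
- dust_cover (a joint): the orange dust cover's slide in m: 0 fully closed (over the button), 0.075 fully open; grows as the cover moves along the controller's x axis; stays where left, about 2 N to move.
- cover_grip (a point): centre of the black grip fin on the dust cover: 40 mm long (along the controller's x, the sliding direction), 14 mm thick (its y), 30 mm high; point 15 mm below its top, 15 mm above the cover plate (76 x 102 x 4 mm, upper face 70.5 mm above the table). Its x axis is the opening direction.
- magnet_button_top (a point): top of the red magnet push button, 28 mm across, 62 mm above the table, on the grey controller box (170 x 130 x 40 mm, fixed) under the closed cover; it moves straight down with the button. Two 26 mm high rails stand 42 mm to either side (along y).
- magnet_button (a joint): travel of the sprung magnet button in m: 0 up, 0.006 fully down (5 N); springs back.
- charger: black battery charger with a green battery, fixed, 160 x 130 mm, 106 mm high; not part of the job. Origin under its middle.
- hammer: hammer with an orange handle, 260 mm long, lying along its x, head at +x; bystander. Origin under its middle.
- chisel: stone chisel, 180 mm long, lying along its x; bystander. Origin under its middle.
- brush: dust brush, 200 mm long, lying along its x; bystander. Origin under its middle.
- chip_a: limestone chip, 44 mm wide, 28 mm high; bystander. Origin under its middle.
- chip_b: limestone chip, 48 mm wide, 22 mm high; bystander. Origin under its middle.
- tape: yellow tape measure, 62 x 32 mm, 60 mm high; bystander. Origin under its middle.
- resin_can: resin can with a red label, 64 mm across, 110 mm high, upright; bystander. Origin under its middle.

How it is judged (in metres and radians):
On the way, in this order (a step that is already met when the one before it is completed fails the run):
1. every stud is seated in the gauge plate of its own pitch (x of stud_1_mid in the frame of gauge_coarse_seat between -0.006 and 0.006 m and y of stud_1_mid in the frame of gauge_coarse_seat between -0.105 and 0.105 m and z of stud_1_mid in the frame of gauge_coarse_seat between -0.0025 and 0.0025 m and angle between the x axis of each of stud_1_mid, stud_2_mid, stud_3_mid and the x axis of gauge_coarse_seat, either way round below 0.09 rad and x of stud_2_mid in the frame of gauge_coarse_seat between -0.006 and 0.006 m and y of stud_2_mid in the frame of gauge_coarse_seat between -0.105 and 0.105 m and z of stud_2_mid in the frame of gauge_coarse_seat between -0.0025 and 0.0025 m and x of stud_3_mid in the frame of gauge_coarse_seat between -0.006 and 0.006 m and y of stud_3_mid in the frame of gauge_coarse_seat between -0.105 and 0.105 m and z of stud_3_mid in the frame of gauge_coarse_seat between -0.0025 and 0.0025 m and x of stud_4_mid in the frame of gauge_fine_seat between -0.006 and 0.006 m and y of stud_4_mid in the frame of gauge_fine_seat between -0.105 and 0.105 m and z of stud_4_mid in the frame of gauge_fine_seat between -0.0025 and 0.0025 m and angle between the x axis of each of stud_4_mid, stud_5_mid, stud_6_mid and the x axis of gauge_fine_seat, either way round below 0.09 rad and x of stud_5_mid in the frame of gauge_fine_seat between -0.006 and 0.006 m and y of stud_5_mid in the frame of gauge_fine_seat between -0.105 and 0.105 m and z of stud_5_mid in the frame of gauge_fine_seat between -0.0025 and 0.0025 m and x of stud_6_mid in the frame of gauge_fine_seat between -0.006 and 0.006 m and y of stud_6_mid in the frame of gauge_fine_seat between -0.105 and 0.105 m and z of stud_6_mid in the frame of gauge_fine_seat between -0.0025 and 0.0025 m), for 0.3 s.
2. the dust cover is slid open (value of joint dust_cover above 0.062 m), for 0.2 s.
3. the magnet button is pushed down with the cover open (value of joint magnet_button above 0.0045 m and value of joint dust_cover above 0.055 m), for 0.1 s.
4. the dust cover is slid shut (value of joint dust_cover below 0.007 m), for 0.2 s.
At the end, for the whole second after the job is handed in: Every stud present lies at rest in the plate of its own pitch: centre within 6 mm of the channel's middle line, 105 mm of the plate's middle along it and 2.5 mm of seated height, axis within 0.09 rad; cover shut (within 7 mm), button up (all of step 1 and value of joint dust_cover below 0.007 m and value of joint magnet_button below 0.002 m and linear speed of each of stud_1, stud_2, stud_3, stud_4, stud_5, stud_6 below 0.02 m/s); the robot touches nothing.
It fails at once if a bystander (hammer, chisel, brush, stone chip, tape measure or can) is shifted by more than 40 mm (distance of any of hammer, chisel, brush, chip_a, chip_b, tape, resin_can from where it was at the start of the episode above 0.04 m).
Of stud_1, stud_2, stud_3, stud_4, stud_5, stud_6 only 4 to 6 are there at a start; the rules pass over those that are not, and their reading is None.
At some moment in a run one of stud_1, stud_2, stud_3, stud_4, stud_5, stud_6 may be knocked a few centimetres aside while the robot is not near it.
Once in a run the grip may slacken for a moment while it holds something.
It also fails if it takes over 210 s, if anything falls off the work surface, if the arm or the gripper's body presses on something with over 40 N, if the wrist force passes 120 N, or if a joint passes its speed limit or range.

## Working session

There is one attempt and no reset: what is moved stays moved. The work goes in short steps, Python scripts to look and compute and a tool call to move; the robot and the scene stay as the last step left them, time stands still between calls to the robot, and variables do not carry over. Pictures are saved under pics/ and viewed, at most 14 in all, crops included, and the job is handed in when it is done.

Besides the shell and the picture viewer there is one more tool, called after "Emit:" as name([rows], argument=value, ...), one row to a line, values as JSON. jog_arm: Moves the arm, as the interface text tells. Its arguments: {"type":"object","properties":{"deltas":{"type":"array"}},"required":["deltas"]}

```bash
mkdir -p pics; cat > h.py <<'E'
import numpy as np, cv2
from bench import monitor, eyes
def grab(n,f):
    im=eyes.grab_frame(n)[:,:,::-1].copy(); cv2.imwrite('pics/'+f,im); return im
def ray(n,uv,z):
    c=eyes.get_calibration(n); T=np.array(c['world_to_cam']); R=T[:3,:3]; o=-R.T@T[:3,3]
    uv=np.atleast_2d(uv).astype(float)
    d=np.c_[(uv[:,0]-c['cx'])/c['fx'],(uv[:,1]-c['cy'])/c['fy'],np.ones(len(uv))]@R
    return o+d*((z-o[2])/d[:,2])[:,None]
def proj(n,P):
    c=eyes.get_calibration(n); T=np.array(c['world_to_cam']); p=np.atleast_2d(P)@T[:3,:3].T+T[:3,3]
    return np.c_[c['fx']*p[:,0]/p[:,2]+c['cx'],c['fy']*p[:,1]/p[:,2]+c['cy']]
E
python3 - <<'E'
from h import *
for n in('top','side'):
    grab(n,n+'0.png'); c=eyes.get_calibration(n); T=np.array(c['world_to_cam']); print(n,c['fx'],c['cx'],c['cy'],-T[:3,:3].T@T[:3,3],T[:3,:3].round(3).tolist())
s=monitor.read_state(); print(s['tcp_pos'],np.round(s['orientation'],3).tolist(),s['gripper_width'],s['time_s'])
E
```

```text
top 549.6370216864675 323.9978623568066 242.69067240245155 [ 295.05017411  -10.09537131 1329.39433698] [[0.019, -1.0, -0.016], [-0.986, -0.016, -0.165], [0.165, 0.019, -0.986]]
side 455.85841089156565 318.6281765933447 234.93006377371196 [ 216.71178989 -760.14673233  890.73381659] [[0.935, -0.354, -0.017], [-0.257, -0.646, -0.719], [0.243, 0.677, -0.695]]
[220.05370815 557.85938326 230.36874503] [[0.93, -0.367, -0.0], [-0.367, -0.93, -0.002], [0.0, 0.002, -1.0]] 0.9976163295079925 0.1
```

View pics/top0.png

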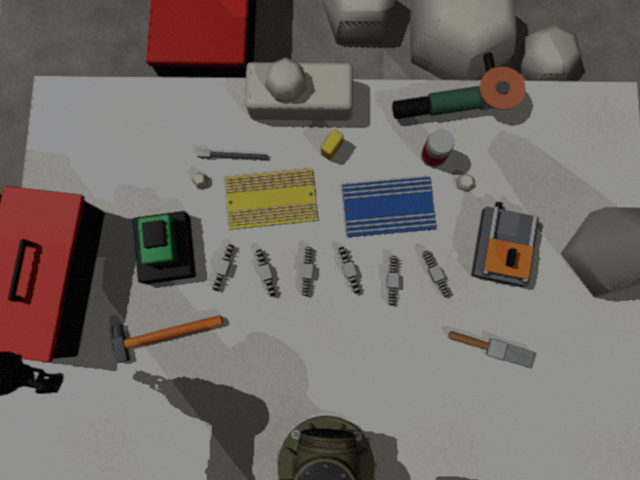

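View pics/side0.png

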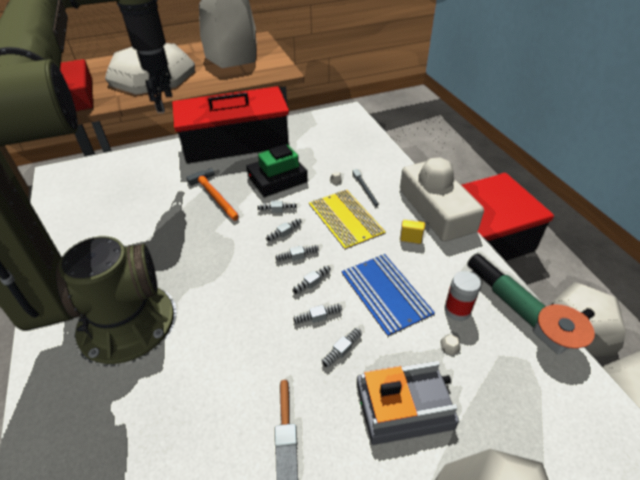

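The top view shows six studs in a row around rows 267–280, columns 225–436. The yellow plate is at (271,198), the blue one at (389,206), and the cover grip at (512,257). The side view shows the same layout, with the cover opening towards +x. Next I'll measure all of these.

```bash
cat > m.py <<'E'
from h import *
def studs(im,prt=True,box=(205,237,460,310)):
    x0,y0,x1,y1=box
    hsv=cv2.cvtColor(im,cv2.COLOR_BGR2HSV); g=cv2.cvtColor(im,cv2.COLOR_BGR2GRAY)
    bg=cv2.medianBlur(g,61); d=cv2.absdiff(g,bg); m=np.zeros_like(g); m[y0:y1,x0:x1]=(d>18)[y0:y1,x0:x1]*255
    m=cv2.morphologyEx(m,cv2.MORPH_CLOSE,np.ones((5,5)))
    out=[]
    for c in cv2.findContours(m,cv2.RETR_EXTERNAL,cv2.CHAIN_APPROX_NONE)[0]:
        if cv2.contourArea(c)>150:
            P=ray('top',c[:,0],13)[:,:2].astype(np.float32); r=cv2.minAreaRect(P); b=cv2.boxPoints(r)
            e=max(b[1]-b[0],b[2]-b[1],key=np.linalg.norm); a=np.degrees(np.arctan2(e[1],e[0])); a=(a+90)%180-90
            out.append((r[0][0],r[0][1],a,max(r[1]),min(r[1])))
    return sorted(out,key=lambda s:-s[1])
def rect(im,lo,hi,z,cam='top',n=1,box=(200,130,560,320)):
    hsv=cv2.cvtColor(im,cv2.COLOR_BGR2HSV); m=cv2.inRange(hsv,lo,hi); k=np.zeros_like(m); k[box[1]:box[3],box[0]:box[2]]=1; m*=k
    m=cv2.morphologyEx(m,cv2.MORPH_CLOSE,np.ones((7,7)))
    c=max(cv2.findContours(m,cv2.RETR_EXTERNAL,cv2.CHAIN_APPROX_NONE)[0],key=cv2.contourArea)
    P=ray(cam,c[:,0],z)[:,:2].astype(np.float32); r=cv2.minAreaRect(P); b=cv2.boxPoints(r)
    return np.round(r[0],1),np.round(r[1],1),np.round(r[2],2)
E
python3 - <<'E'
from m import *
im=cv2.imread('pics/top0.png')
for s in studs(im): print(np.round(s,1))
print('Y',rect(im,(20,90,60),(35,255,255),6,box=(215,160,325,235)))
print('B',rect(im,(100,120,40),(130,255,255),6,box=(330,160,450,245)))
print('O',rect(im,(5,150,80),(18,255,255),70.5,box=(470,230,545,290)))
a=cv2.resize(im[150:310,205:365],None,fx=4.9,fy=3.7,interpolation=cv2.INTER_CUBIC)
b=cv2.resize(im[150:310,335:555],None,fx=3.6,fy=3.6,interpolation=cv2.INTER_CUBIC)
t=cv2.resize(im[237:305,205:460],(800,300),interpolation=cv2.INTER_CUBIC); c=cv2.resize(im[195:295,460:560],(400,300),interpolation=cv2.INTER_CUBIC);si=cv2.resize(cv2.imread('pics/side0.png')[350:450,350:470],(400,300),interpolation=cv2.INTER_CUBIC)
cv2.imwrite('pics/z0.png',np.vstack([t,np.hstack([c,si])]))
E
```

```text
[472.2 291.    3.1 105.3  24.4]
[448.3 247.9 -15.7 119.9  43.4]
[438.7 149.1  22.6 128.9  43. ]
[444.2  52.5   1.5 123.6  53.1]
[449.  -50.3  22.2 128.   40.7]
[ 426.  -153.4    6.2  123.1   46.2]
[ 443.  -255.9   30.5  127.3   38.7]
Y (array([625.9, 149.7]), array([134.1, 219.7]), np.float64(6.82))
B (array([ 609.2, -141.3]), array([131.3, 215.9]), np.float64(6.17))
O (array([ 475.7, -410.8]), array([102.6,  77.2]), np.float64(79.07))
```

View pics/z0.png

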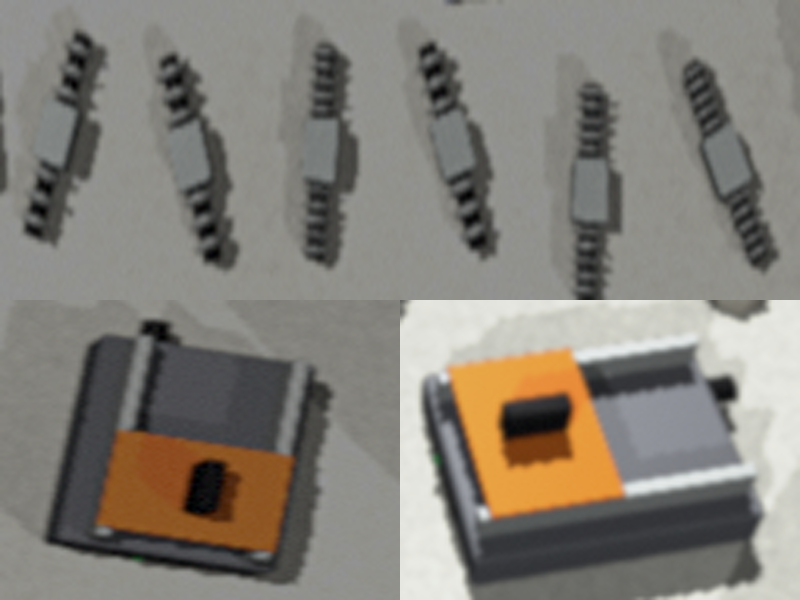

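The crop shows, left to right: coarse, coarse, fine, coarse, fine, fine. The cover is closed at the near end of the controller, so it opens towards +x. I'll refine the stud and plate poses from both cameras.

```bash
cat >> m.py <<'E'
def blob(P):
    "moments of a filled world polygon -> centre, angle of 1st axis"
    M=cv2.moments(P.astype(np.float32)); c=np.array([M['m10'],M['m01']])/M['m00']
    return c,np.degrees(.5*np.arctan2(2*M['mu11'],M['mu20']-M['mu02']))
def steel(cam,im,c0,z=13,r=80,thr=6,prt=False,up=4):
    "neutral-coloured stud near world c0: whole blob centre/angle"
    u,v=proj(cam,[*c0,z])[0]; k=38; x0,y0=int(u)-k,int(v)-k
    s=cv2.resize(im[y0:y0+2*k,x0:x0+2*k],None,fx=up,fy=up,interpolation=cv2.INTER_CUBIC).astype(int)
    rb=s[:,:,2]-s[:,:,0]; m=((rb<thr)).astype(np.uint8)*255
    m=cv2.morphologyEx(cv2.morphologyEx(m,cv2.MORPH_OPEN,np.ones((3,3))),cv2.MORPH_CLOSE,np.ones((11,11)))
    n,l,st,ce=cv2.connectedComponentsWithStats(m); ok=[i for i in range(1,n) if st[i,4]>300]
    i=min(ok,key=lambda i:np.hypot(*(ce[i]-k*up)))
    c=max(cv2.findContours((l==i).astype(np.uint8),cv2.RETR_EXTERNAL,cv2.CHAIN_APPROX_NONE)[0],key=cv2.contourArea)
    P=ray(cam,(c[:,0]+.5)/up-.5+[x0,y0],z)[:,:2]
    ce,a=blob(P); r=cv2.minAreaRect(P.astype(np.float32))
    return ce,a,np.array(r[0]),r[1],m,s
def plate(cam,im,lo,hi,box,z=6,up=4):
    x0,y0,x1,y1=box; s=cv2.resize(im[y0:y1,x0:x1],None,fx=up,fy=up,interpolation=cv2.INTER_CUBIC)
    m=cv2.inRange(cv2.cvtColor(s,cv2.COLOR_BGR2HSV),lo,hi); m=cv2.morphologyEx(m,cv2.MORPH_CLOSE,np.ones((25,25)))
    c=max(cv2.findContours(m,cv2.RETR_EXTERNAL,cv2.CHAIN_APPROX_NONE)[0],key=cv2.contourArea)
    P=ray(cam,(c[:,0]+.5)/up-.5+[x0,y0],z)[:,:2]; ce,a=blob(P); r=cv2.minAreaRect(P.astype(np.float32))
    return ce.round(1),round((a-90+90)%180-90,2),np.round(r[0],1),np.round(r[1],1),round(r[2],2)
E
python3 - <<'E'
from m import *
im={n:cv2.imread(f'pics/{n}0.png') for n in('top','side')}
bx={'top':[(215,160,328,236),(332,168,446,244)],'side':[(300,180,395,258),(335,248,440,338)]}
for n in im:
  print(n,'Y',plate(n,im[n],(18,90,50),(35,255,255),bx[n][0]))
  print(n,'B',plate(n,im[n],(100,100,40),(130,255,255),bx[n][1]))
S0=[(445,248),(439,149),(444,52),(449,-50),(426,-153),(443,-256)]
V=[]
for s in S0:
  for n in im:
    ce,a,rc,sz,m,sc=steel(n,im[n],s)
    print(s,n,ce.round(1),round(a,1),rc.round(1),np.round(sz,1))
    V.append(np.vstack([sc.clip(0,255).astype(np.uint8)[::2,::2],cv2.cvtColor(m,cv2.COLOR_GRAY2BGR)[::2,::2]]))
W=np.vstack([np.hstack(V[0::2]),np.hstack(V[1::2])]); cv2.imwrite('pics/m0.png',cv2.resize(W,(800,560)))
E
```

```text
top Y (array([625.9, 149.8]), np.float64(6.76), array([625.8, 149.7]), array([134.7, 220.3]), 6.77)
top B (array([ 609.5, -141.5]), np.float64(6.19), array([ 609.5, -141.7]), array([132.5, 217.9]), 6.22)
side Y (array([624.7, 141.6]), np.float64(7.24), array([625.2, 143.4]), array([134.9, 221.9]), 7.08)
side B (array([ 606.5, -149.2]), np.float64(6.89), array([ 607.7, -150.5]), array([135.2, 224.3]), 6.35)
(445, 248) top [449.7 252.4] 17.5 [448.8 250.9] [184.4 189.2]
(445, 248) side [467.1 295.4] 75.5 [438.5 271.8] [353.8 247.7]
(439, 149) top [448.2 176.1] -14.5 [443.2 154.4] [183.8 185.3]
(439, 149) side [450.  190.1] 89.2 [434.9 167.9] [315.4 228.3]
(444, 52) top [451.9  40.5] 37.6 [447.1  54.6] [183.7 184.7]
(444, 52) side [445.8  64.6] -81.6 [458.7  73.7] [175.1 351.1]
(449, -50) top [452.2 -42.3] -11.7 [451.3 -47.6] [183.6 184.3]
(449, -50) side [452.2 -39.1] 76.7 [449.5 -35.7] [251.9 203.9]
(426, -153) top [ 424.8 -136.6] 18.1 [ 428.9 -151.5] [182.3 184.5]
(426, -153) side [ 444.9 -118.5] 39.4 [ 426.2 -138.8] [222.2 182. ]
(443, -256) top [ 446.6 -218.6] 1.1 [ 447.1 -229.8] [182.8 137.3]
(443, -256) side [ 456.9 -217.6] 75.5 [ 450.  -238.3] [175.6 179.2]
```

View pics/m0.png

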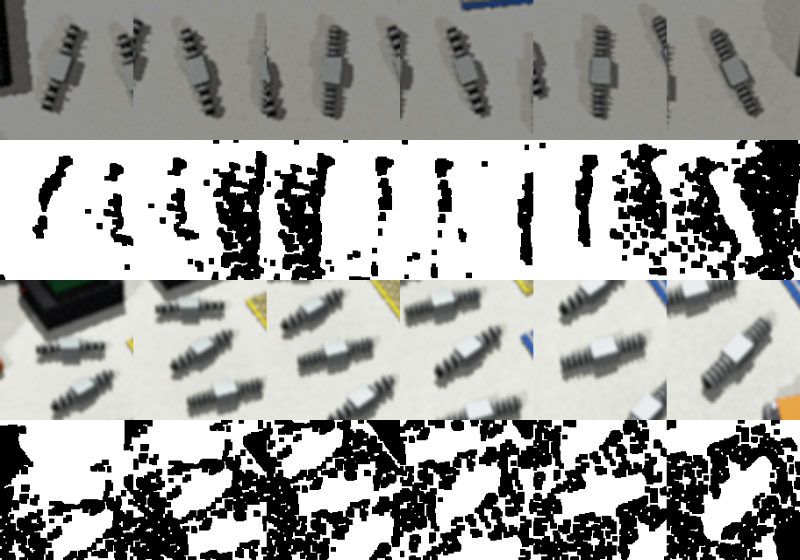

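Colour alone doesn't isolate the studs because the mask catches table noise. The two cameras also disagree by about 8 mm in y on the plates. I'll check both against the visible gripper and sample pixel values across a collar.

```bash
python3 - <<'E'
from m import *
im=cv2.imread('pics/top0.png')
for r in (262,271): print([tuple(int(x) for x in p) for p in im[r,298:322]])
s=monitor.read_state(); t=np.array(s['tcp_pos'])
out=[]
for n in('top','side'):
    p=proj(n,t)[0]; print(n,p.round(1)); i=cv2.imread(f'pics/{n}0.png'); x,y=int(p[0]),int(p[1]); k=32
    c=i[max(0,y-k):y+k,max(0,x-k):x+k]; c=c.copy(); cv2.drawMarker(c,(min(x,k),min(y,k)),(0,0,255),0,6,1); out.append(cv2.resize(c,(400,400),interpolation=cv2.INTER_CUBIC))
cv2.imwrite('pics/t0.png',np.hstack(out))
E
```

```text
[(125, 129, 129), (123, 128, 129), (124, 129, 131), (124, 130, 132), (117, 121, 123), (99, 104, 103), (76, 78, 78), (61, 63, 63), (62, 63, 62), (66, 64, 65), (62, 63, 62), (49, 49, 51), (41, 42, 42), (47, 48, 48), (57, 58, 59), (75, 78, 78), (111, 114, 113), (130, 133, 132), (135, 137, 136), (140, 143, 141), (144, 146, 146), (143, 146, 146), (141, 145, 144), (142, 145, 144)]
[(120, 127, 128), (121, 126, 127), (120, 126, 126), (125, 127, 126), (126, 127, 123), (123, 124, 120), (123, 124, 119), (121, 124, 119), (123, 124, 120), (122, 125, 119), (124, 125, 121), (126, 126, 123), (125, 126, 122), (114, 115, 111), (89, 91, 88), (64, 66, 66), (67, 69, 71), (68, 71, 72), (68, 72, 71), (66, 69, 70), (76, 79, 81), (119, 124, 123), (139, 144, 144), (142, 145, 145)]
top [ 43.9 367.7]
side [166.3 107.6]
```

View pics/t0.png

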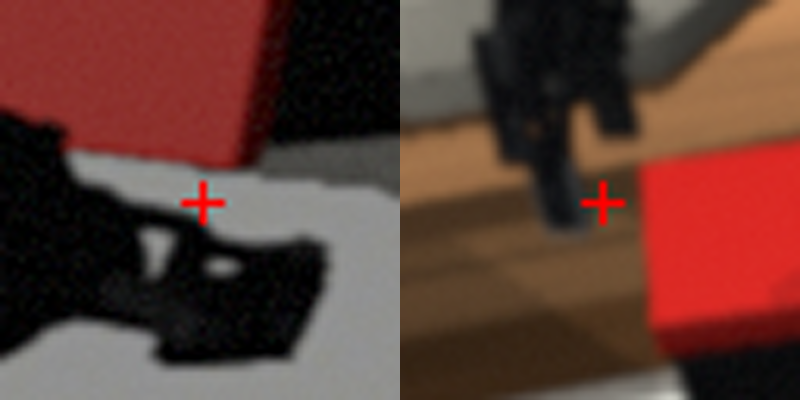

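The gripper is too far out in the corner for a clean camera check, so I'll bring it low near the work. First, stud poses: the greenish collar top gives the centre and the dark thread blobs give the angle.

```bash
cat >> m.py <<'E'
def stud(im,c0,zt=26,up=4,k=26,t=-2.2):
    u,v=proj('top',[*c0,zt])[0]; x0,y0=int(u)-k,int(v)-k
    s=cv2.resize(im[y0:y0+2*k,x0:x0+2*k],None,fx=up,fy=up,interpolation=cv2.INTER_CUBIC).astype(np.float32)
    b=cv2.GaussianBlur(s,(0,0),3); m=((b[:,:,2]-b[:,:,1]<t)&(b.mean(2)>95)).astype(np.uint8)
    m=cv2.morphologyEx(m,cv2.MORPH_OPEN,np.ones((9,9)))
    n,l,st,ce=cv2.connectedComponentsWithStats(m); i=min((i for i in range(1,n) if st[i,4]>800),key=lambda i:np.hypot(*(ce[i]-k*up)))
    cc=max(cv2.findContours((l==i).astype(np.uint8),cv2.RETR_EXTERNAL,cv2.CHAIN_APPROX_NONE)[0],key=cv2.contourArea)
    W=lambda p,z:ray('top',(np.asarray(p,float)+.5)/up-.5+[x0,y0],z)[:,:2]
    P=W(cc[:,0],zt); c,_=blob(P); r=cv2.minAreaRect(P.astype(np.float32))
    ys,xs=np.nonzero(b.mean(2)<75); Q=W(np.c_[xs,ys],zt-13); d=Q-c; ok=np.hypot(*d.T)<66; Q=Q[ok]; d=d[ok]
    f=Q[(d[:,0]>22)].mean(0); g=Q[(d[:,0]<-22)].mean(0); a=np.degrees(np.arctan2(*(f-g)[::-1]))
    return c.round(1),np.round(r[0],1),np.round(r[1],1),round(r[2],1),round(float(a),1),((f+g)/2).round(1)
E
python3 - <<'E'
from m import *
im=cv2.imread('pics/top0.png')
for s in [(445,248),(439,149),(444,52),(449,-50),(426,-153),(443,-256)]: print(*stud(im,s))
print(proj('top',[[0,0,0],[0,0,200]]),proj('side',[[0,0,0],[0,0,200]]))
E
```

```text
[450.8 258.4] [450.7 258.7] [24.7 34.1] 73.0 -13.6 [450.4 261.8]
[439.9 155.1] [440.3 155.3] [33.6 24.6] 19.0 19.8 [438.9 149.8]
[444.8  55.2] [444.9  55.3] [24.9 33. ] 86.0 -2.3 [443.9  50.8]
[449.7 -45.6] [449.8 -45.3] [32.4 26.3] 18.9 20.9 [449.  -49.7]
[ 426.3 -149.5] [ 426.4 -149.2] [25.5 32.4] 90.0 -2.8 [ 425.4 -153.1]
[ 444.5 -253.2] [ 444.6 -253.2] [32.9 24.9] 26.0 25.4 [ 443.4 -256.4]
[[326.5177027  464.69473214]
 [325.31947159 488.78149467]] [[126.17208882 321.36914171]
 [ 96.10806527 264.54995933]]
```

Emit:
jog_arm([
  [0,0,0,50,-60,0,0.6],
  [0,0,0,100,-120,0,0.6],
  [0,0,0,150,-180,0,0.6],
  [0,0,0,190,-240,0,0.6],
  [0,0,10,220,-270,-40,0.6],
  [0,0,20,230,-300,-80,0.6],
  [0,0,25,230,-310,-100,0.6],
  [0,0,25,230,-310,-100,0.6],
])

```text
time_s: 1.1
tcp_pos: [449.2, 245.1, 127.3]
orientation: [[0.998, 0.058, -0.005], [0.058, -0.998, -0.004], [-0.005, 0.004, -1.0]]
wrist_force: [-0.1, 0.2, 0.3]
gripper_width: 0.6
grasp_force: 0.0
```

```bash
python3 - <<'E'
from m import *
out=[]
for n in('top','side'):
    i=grab(n,n+'1.png'); t=np.array(monitor.read_state()['tcp_pos']); p=proj(n,t)[0]; print(n,t,p.round(1)); x,y=int(round(p[0])),int(round(p[1])); k=40
    c=i[y-k:y+k,x-k:x+k].copy(); cv2.drawMarker(c,(k,k),(0,0,255),0,5,1); out.append(cv2.resize(c,(400,400),interpolation=cv2.INTER_NEAREST))
cv2.imwrite('pics/t1.png',np.hstack(out))
E
```

```text
top [449.97404497 246.7280728  129.92234837] [217.8 261.2]
side [450.43303641 247.99164361 131.65232103] [273.7 175.3]
```

View pics/t1.png

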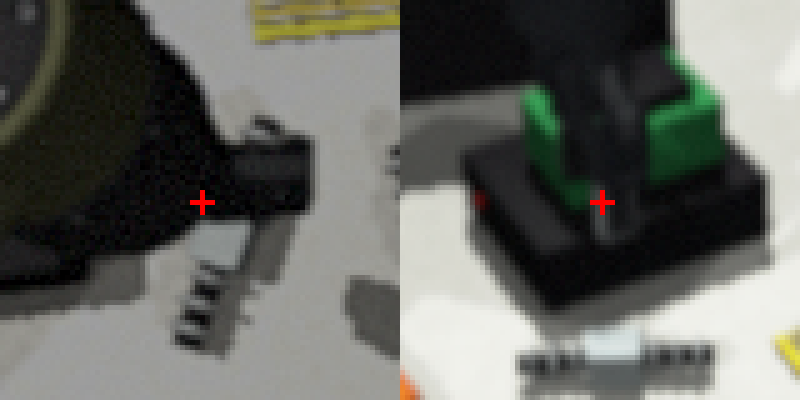

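Side view: the fingertip lands within about 1 px of its projection. Top view: it sits roughly 3 px higher than predicted. I'll quantify the camera disagreement using the bright collar tops in the side view.

```bash
python3 - <<'E'
from m import *
im=cv2.imread('pics/side0.png'); up=4
for s in [(450.7,258.5),(440,155.2),(444.8,55.3),(449.8,-45.5),(426.3,-149.4),(444.5,-253.2)]:
    u,v=proj('side',[*s,26])[0]; k=18; x0,y0=int(u)-k,int(v)-k
    b=cv2.GaussianBlur(cv2.resize(im[y0:y0+2*k,x0:x0+2*k],None,fx=up,fy=up,interpolation=cv2.INTER_CUBIC).astype(np.float32),(0,0),2)
    rg=b[:,:,2]-b[:,:,0]; m=((rg<-3)&(b.mean(2)>150)).astype(np.uint8); m=cv2.morphologyEx(m,cv2.MORPH_OPEN,np.ones((5,5)))
    n,l,st,ce=cv2.connectedComponentsWithStats(m)
    if n<2: print('none',rg.min()); continue
    i=max(range(1,n),key=lambda i:st[i,4]); c=max(cv2.findContours((l==i).astype(np.uint8),0,1)[0],key=cv2.contourArea)
    P=ray('side',(c[:,0]+.5)/up-.5+[x0,y0],26)[:,:2]; r=cv2.minAreaRect(P.astype(np.float32))
    # two-ray intersection using top at same collar
    print(s,blob(P)[0].round(1),np.round(r[1],1))
E
```

```text
(450.7, 258.5) [450.  253.2] [26.3 33.5]
(440, 155.2) [439.8 149.4] [37.8 25. ]
(444.8, 55.3) [444.7  49.4] [25.8 37.1]
(449.8, -45.5) [450.2 -50.9] [39.4 25.1]
(426.3, -149.4) [ 426.6 -154.9] [26.1 37.5]
(444.5, -253.2) [ 445.6 -257.9] [37.1 25.3]
```

The cameras agree within about 1 mm in x at the studs, with a steady 5–6 mm offset in y. The grip resolves y by centring the stud. Picking stud 1 (coarse).

Emit:
jog_arm([
  [0,0,-9,0,8,-20,0.6],
  [0,0,-18.5,0,8,-60,0.6],
  [0,0,-18.5,0,8,-95,0.6],
  [0,0,-18.5,0,8,-115,0.6],
  [0,0,-18.5,0,8,-126,0.6],
  [0,0,-18.5,0,8,-126,0.2],
  [0,0,-18.5,0,8,-126,0.2],
  [0,0,-18.5,0,8,-126,0.2],
  [0,0,-18.5,0,8,-126,0.2],
])

```text
time_s: 2.33
tcp_pos: [450.8, 257.0, 6.7]
orientation: [[0.966, -0.259, 0.002], [-0.259, -0.966, 0.002], [0.001, -0.002, -1.0]]
wrist_force: [-2.8, 1.1, 5.6]
gripper_width: 0.29
grasp_force: 60.2
```

```bash
python3 -c "
from h import *
s=monitor.read_state(); print(s['tcp_pos'],np.round(s['orientation'],3).tolist(),s['wrist_force'],s['moment'],s['gripper_width'],s['grasp_force'])"
```

```text
[450.78935145 256.99776262   6.69853808] [[0.966, -0.259, 0.002], [-0.259, -0.966, 0.002], [0.001, -0.002, -1.0]] [-2.7679562   1.09392067  5.63076543] [0.5771137  0.87486922 0.00342464] 0.2897849792357131 60.207316875457764
```

Gripped: opening 24.6 mm, close to the 26 mm collar. Carrying it to hover over the left slot of the blue plate.

Emit:
jog_arm([
  [0,0,0,0,0,30,0.2],
  [0,0,0,0,0,60,0.2],
  [0,0,4,25,-50,65,0.2],
  [0,0,8,50,-105,65,0.2],
  [0,0,12,75,-160,65,0.2],
  [0,0,16,100,-215,65,0.2],
  [0,0,20,125,-270,65,0.2],
  [0,0,21.4,145,-315,60,0.2],
  [0,0,21.4,150,-330,40,0.2],
  [0,0,21.4,150,-330,28,0.2],
  [0,0,21.4,150,-330,28,0.2],
  [0,0,21.4,150,-330,28,0.2],
])

```text
time_s: 3.82
tcp_pos: [600.3, -72.8, 33.9]
orientation: [[0.994, 0.113, 0.001], [0.113, -0.994, -0.0], [0.001, 0.0, -1.0]]
wrist_force: [0.1, -0.6, -2.9]
gripper_width: 0.289
grasp_force: 59.3
```

```bash
python3 - <<'E'
from m import *
s=monitor.read_state(); print(s['tcp_pos'],s['wrist_force'],s['gripper_width'])
out=[]
for n in('top','side'):
    i=grab(n,n+'2.png'); t=np.array(s['tcp_pos']); p=proj(n,t)[0]; print(p); x,y=int(round(p[0])),int(round(p[1])); k=50
    c=i[y-k:y+k,x-k:x+k].copy(); out.append(cv2.resize(c,(400,400),interpolation=cv2.INTER_CUBIC))
cv2.imwrite('pics/t2.png',np.hstack(out))
E
```

```text
[600.3497578  -72.82230659  33.88570603] [ 0.13884033 -0.55442521 -2.8546967 ] 0.2889064916352455
[361.02473111 206.86205718]
[370.13157079 263.81438281]
```

View pics/t2.png

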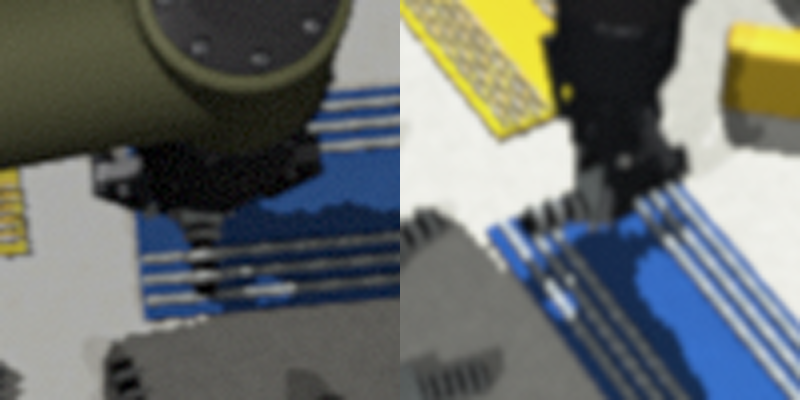

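The stud hangs over the plate's left slot, and its near end covers the near ribs at about (205,270) in the left crop. Lowering while watching the force.

Emit:
jog_arm([
  [0,0,0,0,0,-8,0.2],
  [0,0,0,0,0,-15,0.2],
  [0,0,0,0,0,-18,0.2],
  [0,0,0,0,0,-20,0.2],
  [0,0,0,0,0,-20,0.2],
])

```text
time_s: 4.55
tcp_pos: [600.2, -74.0, 13.2]
orientation: [[0.994, 0.111, -0.0], [0.111, -0.994, -0.0], [-0.0, 0.0, -1.0]]
wrist_force: [0.0, -0.4, -1.7]
gripper_width: 0.29
grasp_force: 59.4
```

Emit:
jog_arm([
  [0,0,0,0,0,-1,0.2],
  [0,0,0,0,0,-1,0.6],
  [0,0,0,0,0,-1,0.6],
  [0,0,0,0,0,0,0.6],
  [0,0,0,0,0,40,0.6],
  [0,0,0,-20,40,90,0.6],
  [0,0,0,-70,60,100,0.6],
  [0,0,0,-120,110,100,0.6],
  [0,0,0,-160,160,100,0.6],
  [0,0,7,-160,215,100,0.6],
  [0,0,13,-160,228,90,0.6],
])

```text
time_s: 5.92
tcp_pos: [439.9, 157.4, 104.7]
orientation: [[0.941, 0.339, 0.003], [0.339, -0.941, 0.002], [0.004, -0.001, -1.0]]
wrist_force: [0.1, 0.1, 0.2]
gripper_width: 0.6
grasp_force: 0.0
```

```bash
python3 - <<'E'
from m import *
s=monitor.read_state(); print(s['tcp_pos'],np.round(s['orientation'],3).tolist(),s['gripper_width'])
out=[]
for n in('top','side'):
    i=grab(n,n+'3.png'); p=proj(n,[608,-130,19])[0]; x,y=int(round(p[0])),int(round(p[1])); k=50
    out.append(cv2.resize(i[y-k:y+k,x-k:x+k],(400,400),interpolation=cv2.INTER_CUBIC))
cv2.imwrite('pics/t3.png',np.hstack(out))
E
```

```text
[439.85914488 157.36223249 104.71649803] [[0.941, 0.339, 0.003], [0.339, -0.941, 0.002], [0.004, -0.001, -1.0]] 0.6001154955966803
```

View pics/t3.png

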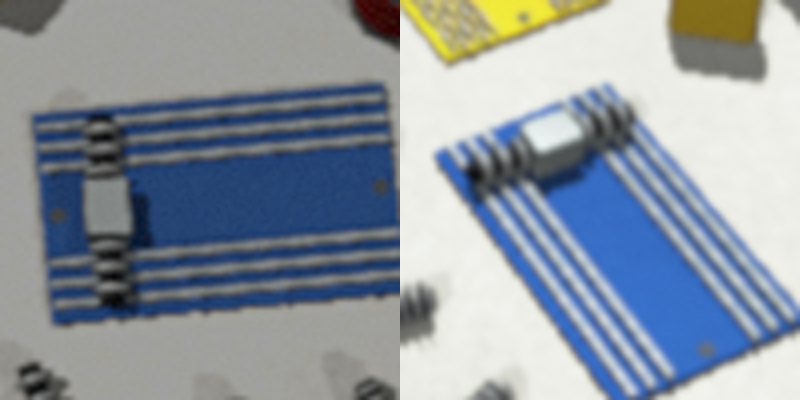

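The picture shows stud 1 in the blue plate at (107,205) in the left crop, with its crests between the ribs in both views. Now stud 2.

Emit:
jog_arm([
  [0,0,0,0,0,-40,0.6],
  [0,0,0,0,0,-80,0.6],
  [0,0,0,0,0,-98,0.6],
  [0,0,0,0,0,-98,0.6],
  [0,0,0,0,0,-98,0.2],
  [0,0,0,0,0,-98,0.2],
  [0,0,0,0,0,-98,0.2],
  [0,0,0,0,0,-98,0.2],
])

```text
time_s: 7.02
tcp_pos: [441.3, 154.4, 7.1]
orientation: [[0.943, 0.332, 0.003], [0.332, -0.943, 0.001], [0.003, 0.0, -1.0]]
wrist_force: [-0.0, -0.6, 5.8]
gripper_width: 0.287
grasp_force: 61.6
```

Emit:
jog_arm([
  [0,0,0,0,0,30,0.2],
  [0,0,0,0,0,60,0.2],
  [0,0,-3,28,-45,65,0.2],
  [0,0,-5,56,-95,65,0.2],
  [0,0,-8,84,-145,65,0.2],
  [0,0,-11,112,-195,65,0.2],
  [0,0,-13,140,-245,65,0.2],
  [0,0,-13,165,-285,60,0.2],
  [0,0,-13,168.3,-297.5,40,0.2],
  [0,0,-13,168.3,-297.5,20,0.2],
  [0,0,-13,168.3,-297.5,12,0.2],
  [0,0,-13,168.3,-297.5,9,0.2],
])

```text
time_s: 8.52
tcp_pos: [608.1, -143.1, 16.5]
orientation: [[0.994, 0.113, -0.0], [0.113, -0.994, -0.002], [-0.0, 0.002, -1.0]]
wrist_force: [-9.7, 0.4, 12.6]
gripper_width: 0.288
grasp_force: 62.8
```

Emit:
jog_arm([
  [0,0,0,0,0,-1,0.2],
  [0,0,0,0,0,-2,0.2],
  [0,0,0,0,0,-2,0.2],
])

```text
time_s: 8.9
tcp_pos: [609.2, -142.3, 13.2]
orientation: [[0.994, 0.112, 0.002], [0.112, -0.994, 0.001], [0.002, -0.0, -1.0]]
wrist_force: [-0.4, 4.7, 4.1]
gripper_width: 0.288
grasp_force: 61.6
```

Seated: z is 13.2 against 13.1 expected, with low force. Releasing and going to the fourth stud (coarse).

Emit:
jog_arm([
  [0,0,0,0,0,0,0.6],
  [0,0,0,0,0,0,0.6],
  [0,0,0,0,0,30,0.6],
  [0,0,0,0,0,60,0.6],
  [0,0,3,-45,30,70,0.6],
  [0,0,8,-95,60,70,0.6],
  [0,0,13,-145,90,70,0.6],
  [0,0,13.6,-158.7,96.4,60,0.6],
  [0,0,13.6,-158.7,96.4,30,0.6],
  [0,0,13.6,-158.7,96.4,5,0.6],
  [0,0,13.6,-158.7,96.4,-7,0.6],
  [0,0,13.6,-158.7,96.4,-7,0.6],
])

```text
time_s: 10.4
tcp_pos: [449.4, -47.4, 4.8]
orientation: [[0.94, 0.341, -0.001], [0.341, -0.94, -0.001], [-0.002, 0.0, -1.0]]
wrist_force: [-0.1, 1.1, 0.6]
gripper_width: 0.602
grasp_force: 0.0
```

Emit:
jog_arm([
  [0,0,0,0,0,0,0.2],
  [0,0,0,0,0,0,0.2],
  [0,0,0,0,0,0,0.2],
  [0,0,0,0,0,0,0.2],
])

```text
time_s: 10.9
tcp_pos: [450.8, -47.0, 6.7]
orientation: [[0.94, 0.342, 0.002], [0.342, -0.94, -0.0], [0.002, 0.001, -1.0]]
wrist_force: [-0.5, -0.2, 6.5]
gripper_width: 0.288
grasp_force: 61.1
```

Emit:
jog_arm([
  [0,0,0,0,0,30,0.2],
  [0,0,0,0,0,60,0.2],
  [0,0,-5,40,-40,65,0.2],
  [0,0,-9,80,-80,65,0.2],
  [0,0,-13.6,120,-120,65,0.2],
  [0,0,-13.6,155,-155,65,0.2],
  [0,0,-13.6,166,-166,50,0.2],
  [0,0,-13.6,166,-166,30,0.2],
  [0,0,-13.6,166,-166,14,0.2],
  [0,0,-13.6,166,-166,9,0.2],
  [0,0,-13.6,166,-166,8,0.2],
  [0,0,-13.6,166,-166,7,0.2],
])

```text
time_s: 12.4
tcp_pos: [616.2, -212.3, 12.8]
orientation: [[0.994, 0.112, 0.001], [0.112, -0.994, 0.0], [0.001, 0.0, -1.0]]
wrist_force: [-0.2, 2.6, 2.6]
gripper_width: 0.292
grasp_force: 61.4
```

Emit:
jog_arm([
  [0,0,0,0,0,0,0.2],
  [0,0,0,0,0,0,0.2],
])

```text
time_s: 12.65
tcp_pos: [616.2, -212.5, 12.8]
orientation: [[0.994, 0.111, 0.001], [0.111, -0.994, 0.0], [0.001, -0.0, -1.0]]
wrist_force: [1.8, 3.9, 1.4]
gripper_width: 0.29
grasp_force: 61.1
```

Seated. Release, hover over stud 6, and take a fresh measurement of the loose studs.

Emit:
jog_arm([
  [0,0,0,0,0,0,0.6],
  [0,0,0,0,0,0,0.6],
  [0,0,0,0,0,30,0.6],
  [0,0,0,0,0,60,0.6],
  [0,0,6,-50,-10,70,0.6],
  [0,0,12,-100,-25,70,0.6],
  [0,0,18,-150,-41.5,70,0.6],
  [0,0,19.3,-171,-41.5,70,0.6],
  [0,0,19.3,-171,-41.5,70,0.6],
])

```text
time_s: 13.78
tcp_pos: [443.7, -255.1, 82.8]
orientation: [[0.902, 0.432, 0.001], [0.432, -0.902, -0.0], [0.001, 0.001, -1.0]]
wrist_force: [0.1, 0.2, 0.0]
gripper_width: 0.601
grasp_force: 0.0
```

```bash
python3 - <<'E'
from m import *
im=grab('top','top4.png'); sd=grab('side','side4.png')
for s in [(444.8,55.3),(426.3,-149.4),(444.5,-253.2)]:
    try: print(*stud(im,s))
    except Exception as e: print(s,e)
E
```

```text
[444.8  54.8] [444.6  54.9] [25.9 34.9] 87.1 -4.9 [445.2  44.2]
[ 426.2 -149.1] [ 426.3 -148.9] [27.2 34.5] 89.8 -12.2 [ 429.4 -129.3]
(444.5, -253.2) min() iterable argument is empty
```

View pics/side4.png

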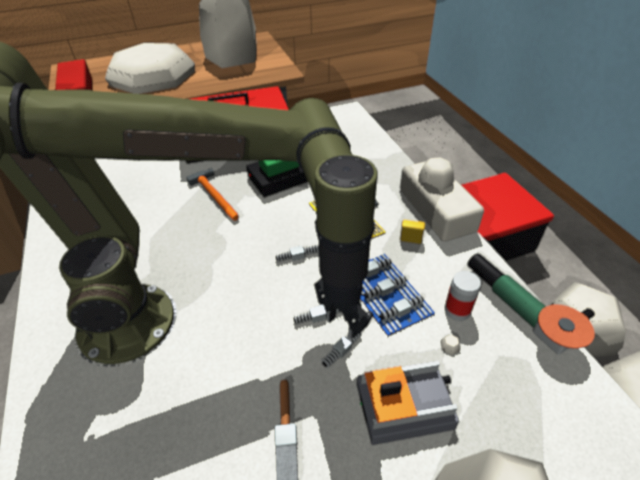

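The side view shows three studs on the blue plate around (375,268)–(402,305), and stud 6 unmoved under the fingers at (343,348). Picking it.

Emit:
jog_arm([
  [0,0,0,0,0,-40,0.6],
  [0,0,0,0,0,-65,0.6],
  [0,0,0,0,0,-77,0.6],
  [0,0,0,0,0,-77,0.6],
  [0,0,0,0,0,-77,0.2],
  [0,0,0,0,0,-77,0.2],
  [0,0,0,0,0,-77,0.2],
  [0,0,0,0,0,-77,0.2],
])

```text
time_s: 14.88
tcp_pos: [445.9, -254.8, 6.9]
orientation: [[0.901, 0.434, 0.003], [0.434, -0.901, -0.001], [0.002, 0.002, -1.0]]
wrist_force: [1.5, 0.8, 6.4]
gripper_width: 0.285
grasp_force: 61.4
```

Emit:
jog_arm([
  [0,0,0,0,0,35,0.2],
  [0,0,0,0,0,65,0.2],
  [0,0,-3,25,50,65,0.2],
  [0,0,-6,50,100,65,0.2],
  [0,0,-9,78,150,65,0.2],
  [0,0,-12,106,200,65,0.2],
  [0,0,-15,134,250,65,0.2],
  [0,0,-18,165,300,65,0.2],
  [0,0,-18.8,188.5,333.5,55,0.2],
  [0,0,-18.8,188.5,333.5,35,0.2],
  [0,0,-18.8,188.5,333.5,20,0.2],
  [0,0,-18.8,188.5,333.5,14,0.2],
])

```text
time_s: 16.38
tcp_pos: [632.0, 77.9, 17.4]
orientation: [[0.993, 0.119, -0.003], [0.119, -0.993, -0.001], [-0.003, 0.001, -1.0]]
wrist_force: [-0.4, -0.2, -2.0]
gripper_width: 0.29
grasp_force: 60.5
```

Emit:
jog_arm([
  [0,0,0,0,0,-2,0.2],
  [0,0,0,0,0,-4,0.2],
  [0,0,0,0,0,-5,0.2],
  [0,0,0,0,0,-5,0.2],
])

```text
time_s: 16.88
tcp_pos: [634.3, 79.1, 15.6]
orientation: [[0.993, 0.119, 0.003], [0.119, -0.993, 0.001], [0.003, -0.0, -1.0]]
wrist_force: [2.7, 0.5, -1.1]
gripper_width: 0.289
grasp_force: 60.6
```

Emit:
jog_arm([
  [0,0,0,0,0,-1,0.2],
  [0,0,0,0,0,-2,0.2],
  [0,0,0,0,0,-2,0.2],
])

```text
time_s: 17.25
tcp_pos: [634.5, 79.4, 13.0]
orientation: [[0.993, 0.12, 0.003], [0.12, -0.993, 0.001], [0.003, -0.0, -1.0]]
wrist_force: [5.9, 0.8, 0.3]
gripper_width: 0.289
grasp_force: 60.7
```

Seated at z 13.0. The +5.9 N in x says the ideal position is slightly further +x. Next is stud 5.

Emit:
jog_arm([
  [0,0,0,0,0,0,0.6],
  [0,0,0,0,0,0,0.6],
  [0,0,0,0,0,30,0.6],
  [0,0,0,0,0,60,0.6],
  [0,0,-2,-40,-40,70,0.6],
  [0,0,-4,-85,-85,70,0.6],
  [0,0,-6,-128,-130,70,0.6],
  [0,0,-8,-170,-180,70,0.6],
  [0,0,-8.4,-207,-230,60,0.6],
  [0,0,-8.4,-207,-230,30,0.6],
  [0,0,-8.4,-207,-230,5,0.6],
  [0,0,-8.4,-207,-230,-7,0.6],
])

```text
time_s: 18.75
tcp_pos: [425.1, -151.1, 3.9]
orientation: [[1.0, -0.027, -0.002], [-0.027, -1.0, 0.0], [-0.002, -0.0, -1.0]]
wrist_force: [-0.0, 0.2, -0.2]
gripper_width: 0.603
grasp_force: 0.0
```

Emit:
jog_arm([
  [0,0,0,0,0,0,0.6],
  [0,0,0,0,0,0,0.2],
  [0,0,0,0,0,0,0.2],
  [0,0,0,0,0,0,0.2],
  [0,0,0,0,0,0,0.2],
])

```text
time_s: 19.38
tcp_pos: [427.3, -151.0, 6.7]
orientation: [[1.0, -0.026, 0.002], [-0.026, -1.0, -0.001], [0.002, 0.0, -1.0]]
wrist_force: [-1.3, 1.1, 6.0]
gripper_width: 0.288
grasp_force: 61.1
```

Emit:
jog_arm([
  [0,0,0,0,0,35,0.2],
  [0,0,0,0,0,65,0.2],
  [0,0,2,35,45,65,0.2],
  [0,0,4,70,90,65,0.2],
  [0,0,6,105,140,65,0.2],
  [0,0,8.4,140,190,65,0.2],
  [0,0,8.4,175,240,65,0.2],
  [0,0,8.4,195,285,65,0.2],
  [0,0,8.4,199,299.5,55,0.2],
  [0,0,8.4,199,299.5,35,0.2],
  [0,0,8.4,199,299.5,20,0.2],
  [0,0,8.4,199,299.5,14,0.2],
])

```text
time_s: 20.88
tcp_pos: [624.1, 147.0, 17.2]
orientation: [[0.993, 0.118, -0.003], [0.118, -0.993, -0.001], [-0.003, 0.001, -1.0]]
wrist_force: [0.2, -0.4, -3.7]
gripper_width: 0.291
grasp_force: 60.1
```

Emit:
jog_arm([
  [0,0,0,0,0,-2,0.2],
  [0,0,0,0,0,-4,0.2],
  [0,0,0,0,0,-5,0.2],
  [0,0,0,0,0,-6,0.2],
  [0,0,0,0,0,-7,0.2],
  [0,0,0,0,0,-7,0.2],
])

```text
time_s: 21.62
tcp_pos: [625.8, 148.7, 12.8]
orientation: [[0.993, 0.12, 0.001], [0.12, -0.993, 0.0], [0.001, -0.0, -1.0]]
wrist_force: [1.8, 0.1, -1.6]
gripper_width: 0.291
grasp_force: 60.4
```

Seated. Lift off and re-check stud 3 before the last pick.

Emit:
jog_arm([
  [0,0,0,0,0,0,0.6],
  [0,0,0,0,0,0,0.6],
  [0,0,0,0,0,30,0.6],
  [0,0,0,0,0,60,0.6],
  [0,0,0,-30,0,70,0.6],
  [0,0,-5,-75,-20,70,0.6],
  [0,0,-10,-90,-20,70,0.6],
])

```text
time_s: 22.5
tcp_pos: [533.8, 127.8, 82.9]
orientation: [[0.998, -0.058, 0.001], [-0.058, -0.998, 0.001], [0.001, -0.001, -1.0]]
wrist_force: [0.5, -0.3, 0.3]
gripper_width: 0.599
grasp_force: 0.0
```

```bash
python3 - <<'E'
from m import *
im=grab('top','top5.png'); sd=grab('side','side5.png')
try: print(*stud(im,(444.8,55)))
except Exception as e: print(e)
E
```

```text
[444.7  55. ] [444.6  55. ] [26.3 34.8] 87.3 1.7 [448.4  56. ]
```

View pics/side5.png

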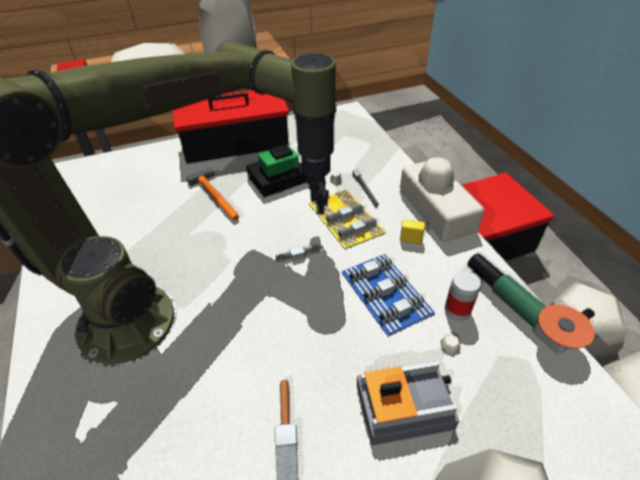

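Stud 3 is unmoved at (298,253) in the side view. Five studs are already in the plates. Picking stud 3.

Emit:
jog_arm([
  [0,0,0,-45,-38,0,0.6],
  [0,0,0,-90,-75,0,0.6],
  [0,0,0,-90.5,-75,-30,0.6],
  [0,0,0,-90.5,-75,-60,0.6],
  [0,0,0,-90.5,-75,-77,0.6],
  [0,0,0,-90.5,-75,-77,0.6],
  [0,0,0,-90.5,-75,-77,0.2],
  [0,0,0,-90.5,-75,-77,0.2],
  [0,0,0,-90.5,-75,-77,0.2],
  [0,0,0,-90.5,-75,-77,0.2],
])

```text
time_s: 23.85
tcp_pos: [445.9, 53.9, 6.8]
orientation: [[0.999, -0.054, 0.003], [-0.054, -0.999, 0.001], [0.003, -0.001, -1.0]]
wrist_force: [-0.5, -0.5, 6.3]
gripper_width: 0.289
grasp_force: 61.7
```

Emit:
jog_arm([
  [0,0,0,0,0,35,0.2],
  [0,0,0,0,0,65,0.2],
  [0,0,3,40,40,65,0.2],
  [0,0,6,80,80,65,0.2],
  [0,0,10,120,120,65,0.2],
  [0,0,10,160,155,65,0.2],
  [0,0,10,172,164,55,0.2],
  [0,0,10,172,164,35,0.2],
  [0,0,10,172,164,20,0.2],
  [0,0,10,172,164,12,0.2],
  [0,0,10,172,164,10,0.2],
  [0,0,10,172,164,9,0.2],
])

```text
time_s: 25.35
tcp_pos: [617.2, 217.5, 15.0]
orientation: [[0.993, 0.119, 0.002], [0.119, -0.993, 0.001], [0.002, -0.001, -1.0]]
wrist_force: [1.7, 1.4, -2.5]
gripper_width: 0.287
grasp_force: 60.8
```

Emit:
jog_arm([
  [0,0,0,0,0,-1,0.2],
  [0,0,0,0,0,-2,0.2],
  [0,0,0,0,0,-2,0.2],
])

```text
time_s: 25.72
tcp_pos: [617.4, 217.7, 12.8]
orientation: [[0.993, 0.12, 0.002], [0.12, -0.993, 0.0], [0.002, -0.0, -1.0]]
wrist_force: [3.3, 0.9, -0.1]
gripper_width: 0.292
grasp_force: 61.0
```

Seated at 12.8, where 12.8 was expected. Release, retreat to one side, and inspect both plates and the controller.

Emit:
jog_arm([
  [0,0,0,0,0,0,0.6],
  [0,0,0,0,0,0,0.6],
  [0,0,0,0,0,30,0.6],
  [0,0,0,0,0,60,0.6],
  [0,0,0,-50,-30,100,0.5],
  [0,0,0,-100,-70,130,0.4],
  [0,0,0,-150,-120,150,0.4],
  [0,0,0,-190,-170,160,0.4],
  [0,0,0,-210,-230,160,0.4],
  [0,0,0,-210,-280,160,0.4],
])

```text
time_s: 26.98
tcp_pos: [407.7, -50.1, 173.0]
orientation: [[0.992, 0.122, 0.003], [0.122, -0.992, 0.001], [0.003, -0.001, -1.0]]
wrist_force: [1.6, -0.5, 0.1]
gripper_width: 0.403
grasp_force: 0.0
```

```bash
python3 - <<'E'
from m import *
im=grab('top','top6.png'); sd=grab('side','side6.png')
a=cv2.resize(im[155:250,210:450],(800,317),interpolation=cv2.INTER_CUBIC)
b=cv2.resize(sd[180:340,300:440],(330,283),interpolation=cv2.INTER_CUBIC)
c=cv2.resize(im[195:295,460:560],(283,283),interpolation=cv2.INTER_CUBIC)
cv2.imwrite('pics/t6.png',np.vstack([a,np.hstack([b,c,np.zeros((283,187,3),np.uint8)])]))
for n,box,i in(('top',(480,230,545,290),im),('side',(355,355,425,430),sd)):
    print(n,plate(n,i,(5,150,80),(20,255,255),box,z=70.5))
    x0,y0,x1,y1=box; g=cv2.resize(i[y0:y1,x0:x1],None,fx=4,fy=4,interpolation=cv2.INTER_CUBIC)
    m=(g.max(2)<40).astype(np.uint8) if n=='top' else (g.max(2)<60).astype(np.uint8)
    for c in cv2.findContours(m,0,1)[0]:
        if cv2.contourArea(c)>200:
            M=cv2.moments(c); p=(np.array([M['m10'],M['m01']])/M['m00']+.5)/4-.5+[x0,y0]
            print(cv2.contourArea(c)/16,p.round(1),ray(n,p,85)[0].round(1),np.round(cv2.minAreaRect(ray(n,(c[:,0]+.5)/4-.5+[x0,y0],100.5)[:,:2].astype(np.float32)),1) if 0 else '')
E
```

```text
top (array([ 475.5, -410.7]), np.float64(-11.71), array([ 476.2, -411. ]), array([102.9,  78.6]), 78.73)
48.25 [500.9 281.2] [ 421.  -387.1   85. ] 
111.21875 [510.9 257.4] [ 475.7 -411.6   85. ] 
side (array([ 475.6, -415.9]), np.float64(-12.65), array([ 476.3, -416.1]), array([100.5,  78.8]), 79.07)
34.6875 [365.2 416.6] [ 410.1 -446.3   85. ] 
175.375 [390.4 389.2] [ 476.3 -415.7   85. ] 
32.1875 [410.  378.3] [ 521.4 -409.3   85. ]
```

View pics/t6.png

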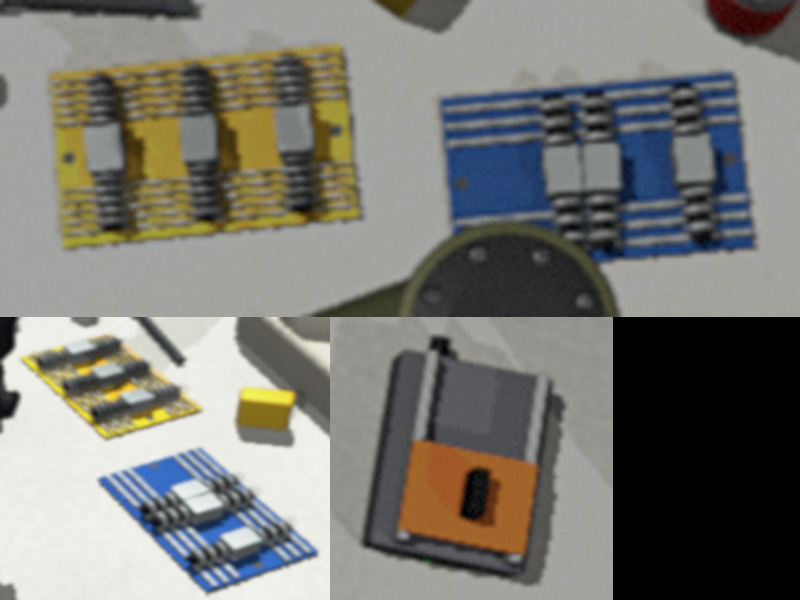

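The picture shows all three fine studs in the yellow plate. On the blue plate, stud 1 has been knocked along the channel and now sits against stud 2 (crop (563,170) beside (602,165)). It still looks to be in the ribs, so I'll check each blue collar's height and angle.

```bash
python3 - <<'E'
from m import *
from itertools import product
res={}
for n,box in(('top',(335,168,445,232)),('side',(340,248,438,338))):
    i=cv2.imread(f'pics/{n}6.png'); x0,y0,x1,y1=box; up=6
    g=cv2.resize(i[y0:y1,x0:x1],None,fx=up,fy=up,interpolation=cv2.INTER_CUBIC).astype(np.float32); b=cv2.GaussianBlur(g,(0,0),2)
    m=((abs(b[:,:,0]-b[:,:,2])<25)&(b.mean(2)>(105 if n=='top' else 195))).astype(np.uint8)
    m=cv2.morphologyEx(m,cv2.MORPH_OPEN,np.ones((33,33) if n=='top' else (21,21)))
    for c in cv2.findContours(m,0,1)[0]:
        P=ray(n,(c[:,0]+.5)/up-.5+[x0,y0],32)[:,:2]; r=cv2.minAreaRect(P.astype(np.float32)); print(n,blob(P)[0].round(1),np.round(r[0],1),np.round(r[1],1),round(r[2],1))
    cv2.imwrite(f'pics/mm_{n}.png',m*255)
    # dark threads angle top: core pixels per stud
E
```

```text
top [ 606.8 -129. ] [ 607.1 -129. ] [33.5 54.3] 5.1
top [ 614.6 -209.6] [ 614.5 -209.6] [31.8 26.1] 0.8
top [ 652.  -141.3] [ 621.  -142.6] [159.  267.7] 0.9
side [ 614.6 -214.1] [ 615.  -214.3] [31.4 22.9] 5.6
side [ 502.2 -198.2] [ 528.6 -178.2] [186.1 102.9] 67.4
side [ 605.9 -134. ] [ 606.6 -133.6] [31.5 50.1] 4.3
side [ 663.5 -131. ] [ 618.9 -164.5] [275.3 257.2] 68.3
```

All three blue collars lie at the same height and angle, so stud 1 is still seated. The cover fin is at about (476,−412.5) with its slide axis at −11.2°. Moving to grip it.

Emit:
jog_arm([
  [0,0,-3,10,-50,0,0.4],
  [0,0,-6,20,-110,0,0.4],
  [0,0,-9,30,-170,0,0.4],
  [0,0,-12,45,-230,0,0.4],
  [0,0,-15,55,-290,0,0.4],
  [0,0,-18,69,-350,-10,0.4],
  [0,0,-18,69,-350,-42,0.4],
  [0,0,-18,69,-350,-70,0.4],
  [0,0,-18,69,-350,-85,0.4],
  [0,0,-18,69,-350,-95,0.4],
  [0,0,-18,69,-350,-95,0.4],
])

```text
time_s: 28.45
tcp_pos: [488.9, -402.8, 98.1]
orientation: [[0.982, -0.187, 0.029], [-0.186, -0.982, -0.019], [0.032, 0.014, -0.999]]
wrist_force: [3.8, 19.1, 59.7]
gripper_width: 0.399
grasp_force: 30.0
```

Emit:
jog_arm([
  [0,0,0,0,0,0,0.3],
  [0,0,0,0,0,0,0.25],
  [0,0,0,0,0,0,0.2],
  [0,0,0,0,0,0,0.15],
  [0,0,0,0,0,0,0.12],
])

```text
time_s: 29.08
tcp_pos: [485.4, -412.2, 99.7]
orientation: [[0.981, -0.192, 0.026], [-0.191, -0.981, -0.034], [0.032, 0.028, -0.999]]
wrist_force: [-1.1, -18.9, 51.4]
gripper_width: 0.121
grasp_force: 25.8
```

The fingertip is pressing on the fin top at z ≈ 98 with 51–60 N. Backing off straight up and looking.

Emit:
jog_arm([
  [0,0,0,0,0,30,0.12],
  [0,0,0,0,0,45,0.4],
  [0,0,0,0,0,45,0.4],
  [0,0,0,0,0,45,0.4],
])

```text
time_s: 29.58
tcp_pos: [477.4, -398.4, 119.7]
orientation: [[0.981, -0.193, -0.003], [-0.193, -0.981, 0.002], [-0.003, -0.001, -1.0]]
wrist_force: [0.2, -0.6, -0.4]
gripper_width: 0.396
grasp_force: 0.0
```

```bash
python3 - <<'E'
from m import *
s=monitor.read_state(); t=np.array(s['tcp_pos']); print(t,s['wrist_force'],np.round(s['orientation'],3).tolist())
out=[]
for n in('top','side'):
    i=grab(n,n+'7.png'); p=proj(n,t)[0]; print(p); x,y=int(round(p[0])),int(round(p[1])); k=50
    c=i[y-k:y+k,x-k:x+k].copy(); cv2.drawMarker(c,(k,k),(0,0,255),0,5,1);out.append(cv2.resize(c,(400,400),interpolation=cv2.INTER_CUBIC))
cv2.imwrite('pics/t7.png',np.hstack(out))
E
```

```text
[ 477.41899352 -398.38956749  119.69907637] [ 0.16488794 -0.56869423 -0.42986073] [[0.981, -0.193, -0.003], [-0.193, -0.981, 0.002], [-0.003, -0.001, -1.0]]
[509.89245543 254.35570386]
[388.32849442 371.76763312]
```

View pics/t7.png

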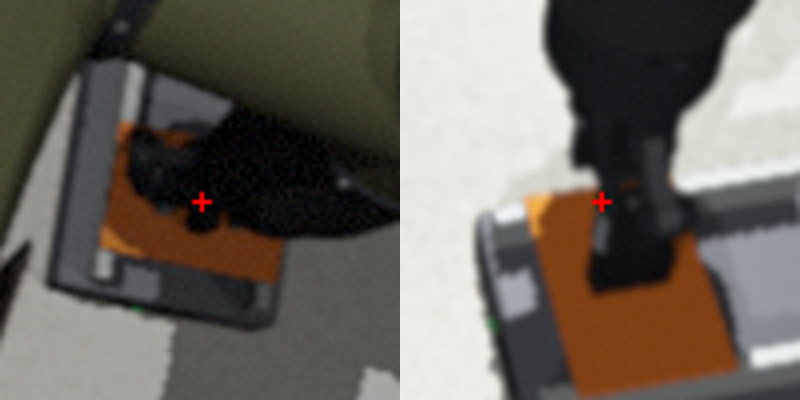

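The TCP is really at y = −398, because a speed-limited row fell short of its target. That is why one finger landed on the fin. The cover may have slid a little, so I'll clear the view and remeasure.

Emit:
jog_arm([
  [0,0,0,-20,40,30,0.4],
  [0,0,0,-40,85,50,0.4],
  [0,0,0,-70,130,50,0.4],
  [0,0,0,-90,160,50,0.4],
  [0,0,0,-90,160,50,0.4],
  [0,0,0,-90,160,50,0.4],
])

```text
time_s: 30.42
tcp_pos: [388.0, -239.2, 171.6]
orientation: [[0.981, -0.193, -0.0], [-0.193, -0.981, -0.0], [-0.0, 0.0, -1.0]]
wrist_force: [-0.1, -0.9, 0.6]
gripper_width: 0.4
grasp_force: 0.0
```

```bash
cat > cov.py <<'E'
from m import *
import sys
k=sys.argv[1]
s=monitor.read_state(); print(s['tcp_pos'],s['time_s'])
for n,box,h in(('top',(470,195,545,290),40),('side',(355,345,460,440),60)):
    i=grab(n,n+k+'.png'); print(n,plate(n,i,(5,150,80),(20,255,255),box,z=70.5))
    x0,y0,x1,y1=box; g=cv2.resize(i[y0:y1,x0:x1],None,fx=4,fy=4,interpolation=cv2.INTER_CUBIC); m=(g.max(2)<h).astype(np.uint8)
    for c in cv2.findContours(m,0,1)[0]:
        if cv2.contourArea(c)>900:
            M=cv2.moments(c); p=(np.array([M['m10'],M['m01']])/M['m00']+.5)/4-.5+[x0,y0]; print(' black',cv2.contourArea(c)/16,p.round(1),ray(n,p,85)[0].round(1))
    r=cv2.inRange(cv2.cvtColor(g,cv2.COLOR_BGR2HSV),(170,140,50),(180,255,255))|cv2.inRange(cv2.cvtColor(g,cv2.COLOR_BGR2HSV),(0,140,50),(4,255,255))
    for c in cv2.findContours(r,0,1)[0]:
        if cv2.contourArea(c)>300:
            M=cv2.moments(c); p=(np.array([M['m10'],M['m01']])/M['m00']+.5)/4-.5+[x0,y0]; print(' red',cv2.contourArea(c)/16,p.round(1),ray(n,p,62)[0].round(1))
E
python3 cov.py 8
```

```text
[ 388.02463154 -239.24768538  171.56991959] 30.425
top (array([ 504.6, -452.8]), np.float64(-40.8), array([ 509.2, -452.1]), array([56.8, 28.2]), 43.73)
 black 91.3125 [524.  265.5] [ 457.7 -440.3   85. ]
side (array([ 485.1, -417.7]), np.float64(-12.68), array([ 485.8, -418. ]), array([100.9,  79. ]), 78.71)
 black 178.84375 [395.3 388.3] [ 485.8 -417.5   85. ]
```

The cover has moved about 9.7 mm, putting the fin at about (485.5,−414). Approaching in smaller rows and checking before descending.

Emit:
jog_arm([
  [0,0,0,20,-35,-10,0.45],
  [0,0,0,40,-70,-20,0.45],
  [0,0,0,60,-105,-40,0.45],
  [0,0,0,80,-140,-50,0.45],
  [0,0,0,97.5,-175,-50,0.45],
  [0,0,0,97.5,-175,-50,0.45],
  [0,0,0,97.5,-175,-50,0.45],
])

```text
time_s: 31.4
tcp_pos: [485.0, -414.6, 120.7]
orientation: [[0.981, -0.194, -0.002], [-0.194, -0.981, 0.001], [-0.002, -0.0, -1.0]]
wrist_force: [0.5, 0.5, 0.5]
gripper_width: 0.452
grasp_force: 0.0
```

Emit:
jog_arm([
  [0,0,0,0,0,-12,0.45],
  [0,0,0,0,0,-20,0.45],
  [0,0,0,0,0,-23,0.45],
  [0,0,0,0,0,-23,0.45],
])

```text
time_s: 31.9
tcp_pos: [485.3, -413.9, 98.8]
orientation: [[0.981, -0.193, -0.0], [-0.193, -0.981, -0.0], [-0.0, 0.0, -1.0]]
wrist_force: [0.3, -0.4, 0.2]
gripper_width: 0.45
grasp_force: 0.0
```

Emit:
jog_arm([
  [0,0,0,0,0,-6,0.45],
  [0,0,0,0,0,-12,0.45],
  [0,0,0,0,0,-18,0.45],
  [0,0,0,0,0,-20,0.45],
  [0,0,0,0,0,-20,0.45],
])

```text
time_s: 32.52
tcp_pos: [485.3, -414.2, 78.8]
orientation: [[0.981, -0.193, -0.0], [-0.193, -0.981, -0.0], [-0.0, 0.0, -1.0]]
wrist_force: [0.4, -1.2, 0.8]
gripper_width: 0.448
grasp_force: 0.0
```

Straddling the fin with no contact. Closing.

Emit:
jog_arm([
  [0,0,0,0,0,0,0.35],
  [0,0,0,0,0,0,0.28],
  [0,0,0,0,0,0,0.22],
  [0,0,0,0,0,0,0.15],
  [0,0,0,0,0,0,0.1],
  [0,0,0,0,0,0,0.1],
])

```text
time_s: 33.28
tcp_pos: [485.3, -414.9, 79.4]
orientation: [[0.981, -0.193, 0.0], [-0.193, -0.981, -0.001], [0.001, 0.001, -1.0]]
wrist_force: [-0.3, -5.6, 0.9]
gripper_width: 0.149
grasp_force: 60.3
```

Emit:
jog_arm([
  [0,0,0,8,-1.6,0,0.1],
  [0,0,0,18,-3.5,0,0.1],
  [0,0,0,28,-5.5,0,0.1],
  [0,0,0,38,-7.5,0,0.1],
  [0,0,0,48,-9.4,0,0.1],
  [0,0,0,56,-11,0,0.1],
  [0,0,0,61,-12,0,0.1],
  [0,0,0,63,-12.4,0,0.1],
  [0,0,0,63,-12.4,0,0.1],
])

```text
time_s: 34.4
tcp_pos: [548.5, -427.1, 79.4]
orientation: [[0.981, -0.193, 0.0], [-0.193, -0.981, -0.001], [0.0, 0.001, -1.0]]
wrist_force: [-2.1, -4.4, 2.5]
gripper_width: 0.148
grasp_force: 60.7
```

Cover open at about 74 mm. Release, back away and find the button.

Emit:
jog_arm([
  [0,0,0,0,0,0,0.45],
  [0,0,0,0,0,0,0.45],
  [0,0,0,0,0,0,0.45],
  [0,0,0,0,0,25,0.45],
  [0,0,0,0,0,50,0.45],
  [0,0,0,-35,35,70,0.3],
  [0,0,0,-70,75,70,0.1],
  [0,0,0,-105,115,70,0],
  [0,0,0,-135,155,70,0],
  [0,0,0,-155,185,70,0],
  [0,0,0,-155,185,70,0],
])

```text
time_s: 35.78
tcp_pos: [393.1, -240.2, 149.9]
orientation: [[0.982, -0.191, 0.003], [-0.191, -0.982, 0.0], [0.003, -0.001, -1.0]]
wrist_force: [1.1, -2.0, 0.2]
gripper_width: -0.001
grasp_force: 0.0
```

```bash
python3 cov.py 9; python3 - <<'E'
from h import *
a=cv2.imread('pics/top9.png')[190:295,455:560]; b=cv2.imread('pics/side9.png')[340:450,345:475]
cv2.imwrite('pics/t9.png',np.hstack([cv2.resize(x,(400,380),interpolation=cv2.INTER_CUBIC) for x in(a,b)]))
E
```

```text
[ 393.10893797 -240.15194572  149.9210009 ] 35.775
top (array([ 549.4, -426.1]), np.float64(-18.64), array([ 548.2, -424.7]), array([104.6,  76.8]), 76.89)
 black 110.25 [515.8 226.1] [ 548.3 -425.5   85. ]
side (array([ 547.9, -430. ]), np.float64(-11.67), array([ 549.1, -430.1]), array([100.4,  80.4]), 79.1)
 black 145.4375 [388.9 406.3] [ 458.6 -444.5   85. ]
 black 187.625 [428.  382.4] [ 549.  -429.1   85. ]
 red 193.65625 [388.5 396.1] [ 474.  -417.1   62. ]
```

View pics/t9.png

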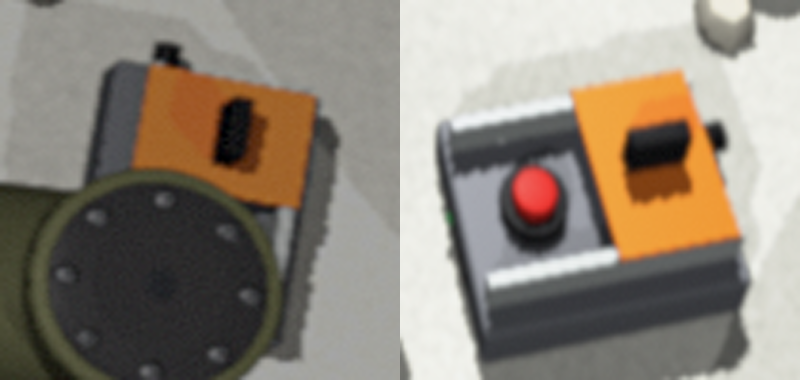

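The picture shows the cover fully open and the red button up at (535,192) in the right crop, at about (475,−412.5) in world. Moving above it with the fingers shut.

Emit:
jog_arm([
  [0,0,0,17,-35,0,0],
  [0,0,0,34,-70,0,0],
  [0,0,0,51,-105,0,0],
  [0,0,0,68,-140,-20,0],
  [0,0,0,82,-172,-40,0],
  [0,0,0,82,-172,-60,0],
  [0,0,0,82,-172,-75,0],
  [0,0,0,82,-172,-75,0],
  [0,0,0,82,-172,-75,0],
])

```text
time_s: 37.0
tcp_pos: [475.9, -413.5, 75.4]
orientation: [[0.981, -0.192, 0.002], [-0.192, -0.981, -0.001], [0.002, 0.001, -1.0]]
wrist_force: [0.9, -0.6, 0.9]
gripper_width: -0.001
grasp_force: 0.0
```

Emit:
jog_arm([
  [0,0,0,0,0,-8,0],
  [0,0,0,0,0,-14,0],
  [0,0,0,0,0,-17,0],
  [0,0,0,0,0,-19,0],
  [0,0,0,0,0,-19.5,0],
  [0,0,0,0,0,-19.5,0],
  [0,0,0,0,0,-19.5,0],
])

```text
time_s: 37.88
tcp_pos: [475.7, -413.5, 56.1]
orientation: [[0.981, -0.193, 0.001], [-0.193, -0.981, -0.001], [0.001, 0.0, -1.0]]
wrist_force: [-1.0, 5.1, 7.4]
gripper_width: -0.0
grasp_force: 4.3
```

Emit:
jog_arm([
  [0,0,0,0,0,-1.2,0],
  [0,0,0,0,0,-1.2,0],
  [0,0,0,0,0,-1.2,0],
])

```text
time_s: 38.25
tcp_pos: [475.8, -413.5, 56.0]
orientation: [[0.981, -0.192, 0.001], [-0.192, -0.981, -0.001], [0.001, 0.001, -1.0]]
wrist_force: [-3.2, 6.9, 13.6]
gripper_width: 0.006
grasp_force: 6.6
```

The button has bottomed out: force rose with no further travel. Now up and back onto the fin at (548.5,−427).

Emit:
jog_arm([
  [0,0,0,0,0,30,0],
  [0,0,0,0,0,60,0],
  [0,0,0,0,0,75,0.2],
  [0,0,0,25,-5,75,0.45],
  [0,0,0,50,-9,75,0.45],
  [0,0,0,72.5,-13.5,75,0.45],
  [0,0,0,72.5,-13.5,72,0.45],
  [0,0,0,72.5,-13.5,72,0.45],
])

```text
time_s: 39.25
tcp_pos: [547.2, -426.8, 123.9]
orientation: [[0.981, -0.193, -0.002], [-0.193, -0.981, 0.001], [-0.002, -0.001, -1.0]]
wrist_force: [-1.2, -0.2, -0.3]
gripper_width: 0.45
grasp_force: 0.0
```

Emit:
jog_arm([
  [0,0,0,0,0,-15,0.45],
  [0,0,0,0,0,-25,0.45],
  [0,0,0,0,0,-35,0.45],
  [0,0,0,0,0,-45,0.45],
  [0,0,0,0,0,-45,0.45],
  [0,0,0,0,0,-45,0.35],
  [0,0,0,0,0,-45,0.28],
  [0,0,0,0,0,-45,0.22],
  [0,0,0,0,0,-45,0.15],
  [0,0,0,0,0,-45,0.1],
  [0,0,0,0,0,-45,0.1],
])

```text
time_s: 40.62
tcp_pos: [548.0, -427.1, 80.8]
orientation: [[0.981, -0.193, 0.0], [-0.193, -0.981, -0.0], [0.001, 0.0, -1.0]]
wrist_force: [0.1, 1.2, 2.8]
gripper_width: 0.15
grasp_force: 60.2
```

Emit:
jog_arm([
  [0,0,0,-8,1.6,0,0.1],
  [0,0,0,-18,3.5,0,0.1],
  [0,0,0,-28,5.5,0,0.1],
  [0,0,0,-38,7.5,0,0.1],
  [0,0,0,-48,9.4,0,0.1],
  [0,0,0,-58,11.4,0,0.1],
  [0,0,0,-66,13,0,0.1],
  [0,0,0,-71,14,0,0.1],
  [0,0,0,-72.5,14.2,0,0.1],
  [0,0,0,-72.5,14.2,0,0.1],
  [0,0,0,-72.5,14.2,0,0.1],
])

```text
time_s: 42.0
tcp_pos: [474.9, -413.1, 80.7]
orientation: [[0.981, -0.193, -0.0], [-0.193, -0.981, -0.001], [-0.0, 0.001, -1.0]]
wrist_force: [0.2, -1.3, 6.6]
gripper_width: 0.152
grasp_force: 60.8
```

Emit:
jog_arm([
  [0,0,0,-1,0.2,0,0.1],
  [0,0,0,-1.5,0.3,0,0.1],
  [0,0,0,-1.5,0.3,0,0.1],
])

```text
time_s: 42.38
tcp_pos: [474.3, -412.9, 80.7]
orientation: [[0.981, -0.193, 0.001], [-0.193, -0.981, -0.001], [0.002, 0.001, -1.0]]
wrist_force: [4.3, -2.9, 5.4]
gripper_width: 0.15
grasp_force: 60.7
```

Emit:
jog_arm([
  [0,0,0,0,0,0,0.45],
  [0,0,0,0,0,0,0.45],
  [0,0,0,0,0,0,0.45],
  [0,0,0,0,0,25,0.45],
  [0,0,0,0,0,50,0.45],
  [0,0,0,-20,40,70,0.45],
  [0,0,0,-50,80,80,0.45],
  [0,0,0,-90,115,90,0.45],
  [0,0,0,-120,150,90,0.45],
  [0,0,0,-120,180,90,0.45],
  [0,0,0,-120,180,90,0.45],
])

```text
time_s: 43.75
tcp_pos: [353.8, -231.3, 170.6]
orientation: [[0.982, -0.19, 0.002], [-0.19, -0.982, 0.0], [0.002, -0.0, -1.0]]
wrist_force: [0.0, -0.3, 0.2]
gripper_width: 0.453
grasp_force: 0.0
```

```bash
python3 cov.py 10; python3 - <<'E'
from h import *
i=cv2.imread('pics/top10.png');b=cv2.imread('pics/side10.png')
cv2.imwrite('pics/t10.png',np.vstack([cv2.resize(i[155:250,210:450],(800,317),interpolation=cv2.INTER_CUBIC),np.hstack([cv2.resize(b[180:340,300:440],(400,280),interpolation=cv2.INTER_CUBIC),cv2.resize(b[340:450,345:475],(400,280))])]))
E
```

```text
[ 353.75882218 -231.31206098  170.63180883] 43.75
top (array([ 483. , -415.4]), np.float64(-21.3), array([ 475.9, -410.8]), array([103.6,  75. ]), 77.96)
 black 69.71875 [515.2 280.7] [ 422.8 -419.2   85. ]
 black 106.25 [511.  257.3] [ 475.8 -411.8   85. ]
side (array([ 474.6, -415.7]), np.float64(-12.77), array([ 475.5, -415.9]), array([100.5,  79. ]), 79.12)
 black 175.78125 [389.8 389.3] [ 475.3 -415.6   85. ]
```

View pics/t10.png

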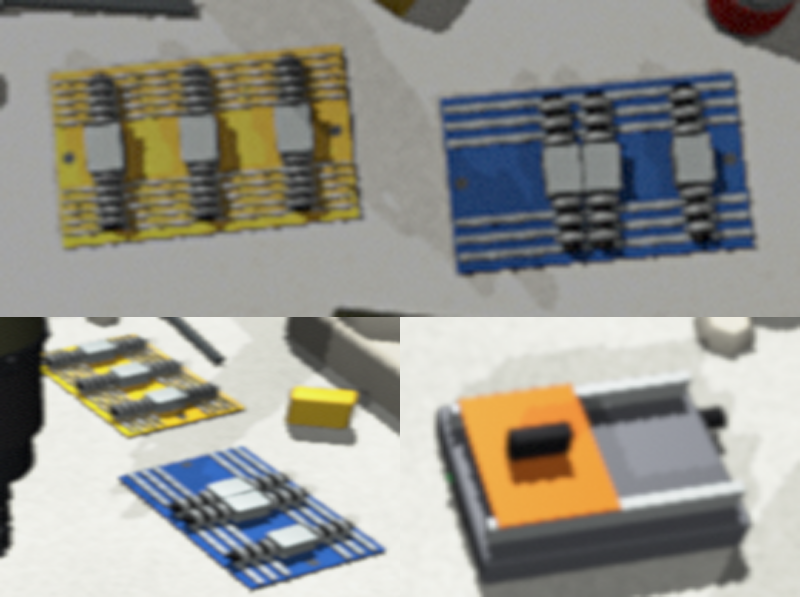

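The picture shows the cover shut (fin back at its starting place), three studs in each plate, and the robot clear of everything. Handing in.

```bash
python3 -c "
from bench import hand_in
print(hand_in())"
```

```text
the job is handed in; nothing more can be done
None
```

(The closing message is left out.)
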